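Unlock the balance and hang the sample pail

TASK

The hanging balance on the examination desk is still locked for transport: slide its red lock knob from the red mark all the way to its end stop at the green mark. Only then lift the yellow sample pail by its handle and hang it on the balance's twin hook, with both prongs under the handle bar, keeping it upright on the way and lowering it gently. Let go so that it hangs still, with the lock still home, and leave the other things on the desk where they are.

Things in the scene. Friction and masses are not known exactly. Their poses are not given: they have to be found in the camera images.
- balance: Hanging balance, fixed; place and yaw vary. Origin: underside centre of its grey base; x away from the robot's side, y left, z up. Base 170 x 360 mm (x -100 to 70), top at z 20. White wedge (y -165 to -15) with the lock panel, sloping 40 degrees, facing up and to -x: lower edge x -88, z 38, upper edge x -12, z 102. Columns 35 x 30 mm at x -12, y -160 and 35.
- beam (a point): Middle of the underside of the balance's blue cross beam (35 mm deep in x, 350 mm long in y, 32 mm high; axes as the balance). It runs 190 mm above the desk, right above the lock knob, so the knob must be reached with the tool tilted some 40 degrees, square to the panel. A black indicator on its right half adds 25 mm.
- lock (a joint): Travel in m of the red transport lock knob along its slot: 0 at the red mark (locked, right end, -y of the balance), 0.08 at the end stop beside the green mark (free, left end, +y of the balance). It moves along the balance's y axis, with about 2.5 N of friction, and stays where it is left.
- lock_grip (a point): Point to hold on the red lock knob, on its middle line, 25 mm out from the panel. The knob is a block 20 mm along the slot, 14 mm along the slope, its end 41 mm out from the panel. Its frame: y along the slot towards the free end, z straight out of the panel (40 degrees from vertical), x up the slope.
- hook_seat (a point): Where the pail's bar axis rests when hung, midway between two steel prongs; 215 mm up; axes as the balance. Prongs 10 mm thick, 56 mm between centres, leave the beam 81 mm behind (+x), dip here and end 33 mm in front (-x) in upturned tips, tops 28 mm above this point. The bar lies across both, along y, coming over the tips or down behind them. Nothing is above the prongs.
- yellow_pail: Yellow pail to hang, loose, about 0.18 kg: 65 mm tall, 84 mm across at the foot, 104 at the rim. A stiff bail of 8 mm wire stands fixed above it: legs at y -52 and +52, joined by a straight bar along y, 155 mm above its underside. Origin: underside centre; z up. It, the blue pail and the jar swap among three places.
- yellow_pail_grip (a point): The middle of the yellow pail's handle bar, inside a black grip sleeve (30 mm along the bar, 12 mm across, 14 mm high), 155 mm above its underside; axes as the pail (y along the bar). Pinch the sleeve across the bar from above; it passes between the prongs.
- blue_pail: A like pail in blue, loose, to be left alone. Origin: centre of its underside.
- herb_jar: Closed amber glass jar with a blue cap, 68 mm across, 120 mm tall, loose, to be left alone. Origin: centre of its underside.
- pill_bottle: White pill bottle, 48 mm across, 85 mm tall, loose, to be left alone. Origin: centre of its underside.
- paddle: White signal paddle with a red disc, lying flat: disc 116 mm across, 10 mm thick, handle to 210 mm from the disc's centre along -x; loose, to be left alone. Origin: under the disc's centre.
- torch: Black torch lying along its x, 140 mm long, up to 40 mm thick, loose, to be left alone. Origin: under its middle.
- stamp: Desk stamp, black foot 45 x 60 mm, wooden knob, 70 mm tall, loose, to be left alone. Origin: centre of its underside.
Things that resemble listed ones, but are neither listed nor needed, are in the scene too. What is meant by the yellow_pail is not turquoise, and is the larger of those in its own colour.

How it is judged:
By the outcome, as a careful person would: the job done as asked, in the order asked, and still so for the second after the job is handed in, with the robot touching nothing.
It also fails if it takes over 70 s, if anything falls off the work surface, if the arm or the gripper's body presses on something with over 40 N, if the wrist force passes 120 N, or if a joint passes its speed limit or range.

ROBOT

A 6-joint arm with a two-finger parallel gripper is mounted at the origin on the work surface. World frame = base frame: x ahead of the robot, y to its left, z up, the work surface at z = 0. Lengths are in m, angles in rad, forces in N, time in s.
With the tool pointing down it reaches from about 0.3 to 0.875 m from the base axis. Payload 6.4 kg.
Tool frame: the origin (TCP) lies at the very end of the fingers, on their centre line; the grasp point (between the pads) lies 19 mm behind it; z points along the fingers, y is the line along which they close (so a half turn about z gives the same grasp; the last joint's range is limited). The gripper opens to 88 mm and grips with 3 to 60 N. Pads are 18 mm wide; open, the fingers measure 123 mm over their backs; the gripper's body (75 mm by 187 mm) begins 45 mm behind the grasp point.
Start: joints at [1.032, 0.181, 1.607, -0, 1.354, -0.206], TCP at [0.188, 0.543, 0.239] pointing down, gripper open.
Joint ranges: [-2.99, 2.99], [-0.89, 2.07], [0.3, 2.58], [-1.14, 4.28], [0, 2.63], [-3.12, 3.12]. Speed limits (rad/s): [2.57, 2.57, 3.01, 3.14, 3.14, 3.14].

INTERFACE

Orientations are given as a rotation vector (axis times angle).
In Python, from plant import arm gives the robot as it stands.
- The arm moves only by the tool servo_tool, never from a script. Its argument "moves" is a list of rows, each an object of numbers: "x", "y", "z": the shift along the tool's x, y, z each as a share of 600 mm, from -1 to 1; "ax", "ay", "az": the turn, a rotation vector about the tool's x, y, z each as a share of 30 degrees, from -1 to 1; "grip": the finger opening in mm, from 0 to 88.1. In form: [{"x": .., "y": .., "z": .., "ax": .., "ay": .., "az": .., "grip": ..}, ...]. A call has 1 to 5 rows; each row shifts and turns the commanded pose from where the row before left it, along the tool's axes as they then stand; what a row does not reach is not made up. A row lasts 1/8 s, in which the tool goes at most 62.5 mm and 10.7 degrees, less where a joint would pass 70% of its speed; a pose out of reach is approached as far as the arm can. A call with a number of a shift or a turn outside -1 to 1 is refused whole. A call with a gripper value outside its range is refused whole. The fingers move at their own pace and stop on an object; the grip force is fixed at half the most. Time passes only in rows, so rows that do not move let the fingers close. It gives the time, the measured TCP pose, the force, the opening and the grip force at its end, in the units of the state.
- arm.sense(): the state, without advancing time (a new reading comes with each control period).
- arm.read_camera(name): name is "scene" or "top" or "wrist"; returns (picture, depth): 400x640x3 uint8, red, green, blue; 400x640 float32, m along the optical axis (not along the pixel's ray), 0 where there is no reading.
- arm.calibration(name): a dict with "mtx" (3x3 intrinsics, pixels), "world_from_camera" (4x4, takes a point from camera to world coordinates). Camera axes: x right, y up, looking along -z (the intrinsics and any distortion apply to the point x, -y, -z); pixel columns grow to the right and rows downward; lengths in m; the calibration is good to about 2 mm. A picture is of the moment at which its call begins: read the wrist's pose just before it. calibration takes no time and is no camera call; for the wrist camera it gives the pose at the moment of the call.
- arm.hand_in(): hands the job in; it is judged then, once.
Trained networks look in the newest picture that a camera, given by its name, has taken for a name from the list of things; names that differ only in an ending like _2 or _b are one class to them, and where a whole thing is asked for, a point or a joint stands for the part that bears it (a point fixed in the world has none). Each returns a list of dicts, best first, with "score" (0 to 1); they miss things now and then, are a little off and sometimes report something else, mostly with a low value. They report only what shows in the picture. A call takes as long as a camera call. They do not tell look-alikes from the thing itself.
- arm.masks_of(camera, label): "pixels" (400x640 bool, what is visible of it) and "bbox" ([left, top, right, bottom] in pixels, round what is visible of it).
The state is a dict: "t": time; "q": joint angles; "dq": joint speeds; "joint_efforts": joint torques, N m; "eef_pos": TCP position; "eef_rot": TCP orientation; "ft_force": force on the tool from outside, world axes, zero at the start; "wrist_torque": the same for the moment, N m; "width": opening from 0.0 (shut) to 1.0 (fully open); "finger_force": force on a finger pad.
Only numpy, scipy, OpenCV 4.12 (cv2) and the standard library are available. Lean on these libraries where they do the work, as an engineer would, in place of code of your own. Each camera call takes 0.05 s, during which the arm holds its last target. There are 200 camera calls.

## Working session

There is one attempt and no reset: what is moved stays moved. The work goes in short steps, Python scripts to look and compute and a tool call to move; the robot and the scene stay as the last step left them, time stands still between calls to the robot, and variables do not carry over. Pictures are saved under pics/ and viewed, at most 10 in all, crops included, and the job is handed in when it is done.

Besides the shell and the picture viewer there is one more tool, called after "Call:" by a JSON object that holds its "fn" and its "kwargs", one argument or row to a line. servo_tool: Moves the arm, as the interface text tells. Its arguments: {"type":"object","properties":{"moves":{"type":"array"}},"required":["moves"]}

```bash
ls; mkdir -p pics
cat > h.py <<'E'
import numpy as np, cv2
from scipy.spatial.transform import Rotation as R
from plant import arm
def cloud(name,d=None):
    if d is None: _,d=arm.read_camera(name)
    c=arm.calibration(name);K=c["mtx"];T=np.array(c["world_from_camera"])
    v,u=np.mgrid[0:400,0:640]
    X=np.stack([(u-K[0][2])/K[0][0]*d,-(v-K[1][2])/K[1][1]*d,-d,np.ones_like(d)],-1)
    P=(X@T.T)[...,:3]; P[d<=0]=np.nan
    return P
E
python3 - <<'E'
from h import *
ims=[]
for n in["scene","top"]:
    im,d=arm.read_camera(n); P=cloud(n,d); np.save(n+"P.npy",P); cv2.imwrite(n+".png",im[...,::-1]); ims.append(im[...,::-1])
    print(n,{k:np.round(np.array(v),3).tolist() for k,v in arm.calibration(n).items()})
    for l in["yellow_pail","blue_pail","herb_jar","lock","balance","pill_bottle","paddle","torch","stamp"]:
        for m in arm.masks_of(n,l):
            p=P[m["pixels"]];p=p[~np.isnan(p[:,0])]
            if len(p): print(l,round(m["score"],2),np.round(m["bbox"]),np.round(np.median(p,0),3),np.round(np.percentile(p,2,0),3),np.round(np.percentile(p,98,0),3))
cv2.imwrite("pics/a.png",cv2.resize(np.vstack(ims),(480,600)) if 0 else ims[0]);cv2.imwrite("pics/b.png",ims[1])
s=arm.sense();print(s)
E
```

```text
pics
scene {'mtx': [[457.434, 0.0, 320.914], [0.0, 457.434, 203.736], [0.0, 0.0, 1.0]], 'world_from_camera': [[-0.315, -0.773, 0.55, 1.302], [0.949, -0.246, 0.197, 0.346], [-0.017, 0.584, 0.811, 1.386], [0.0, 0.0, 0.0, 1.0]]}
yellow_pail 0.73 [227. 125. 255. 171.] [ 0.251 -0.359  0.042] [ 0.206 -0.403 -0.   ] [ 0.306 -0.308  0.161]
yellow_pail 0.6 [213. 215. 248. 257.] [ 0.627 -0.224  0.035] [ 0.582 -0.266 -0.002] [ 0.679 -0.162  0.161]
blue_pail 0.9 [236. 173. 267. 213.] [ 0.432 -0.245  0.038] [ 0.389 -0.289 -0.002] [ 0.489 -0.185  0.16 ]
herb_jar 0.98 [184. 181. 209. 217.] [ 0.545 -0.39   0.091] [ 0.505 -0.429  0.011] [ 0.565 -0.372  0.124]
lock 0.44 [303. 243. 316. 251.] [0.604 0.056 0.085] [0.591 0.042 0.071] [0.618 0.067 0.101]
balance 0.83 [282. 218. 412. 327.] [0.659 0.183 0.059] [0.546 0.009 0.012] [0.742 0.347 0.246]
pill_bottle 0.56 [296. 187. 308. 210.] [ 0.402 -0.05   0.059] [ 0.371 -0.071  0.   ] [ 0.413 -0.033  0.089]
paddle 0.72 [334. 183. 383. 238.] [0.393 0.141 0.009] [ 0.219  0.074 -0.002] [0.46  0.193 0.016]
torch 0.94 [431. 260. 458. 296.] [0.545 0.503 0.03 ] [0.4
[... 2061 characters left out ...]
11 0.072]
{'t': 1.0, 'q': array([ 1.03168747e+00,  1.80775991e-01,  1.60697706e+00,  1.64913621e-05,
        1.35380939e+00, -2.06310321e-01]), 'dq': array([ 1.62770735e-03,  7.63334648e-04,  3.91925535e-04,  3.86563413e-05,
        8.70111900e-04, -6.71901386e-04]), 'joint_efforts': array([ 3.88044464e-04, -4.33838797e+01, -3.42184925e+01,  7.02106976e-02,
        3.07912566e-02, -5.90764216e-05]), 'eef_pos': array([0.18784385, 0.54347845, 0.23873907]), 'eef_rot': array([-5.20354473e-01, -3.09819471e+00, -5.33994247e-05]), 'ft_force': array([ 1.15062448, -0.45693829, -0.50708079]), 'wrist_torque': array([0.00779742, 0.02632778, 0.00499471]), 'finger_force': 0.0, 'width': 0.9990735726739303}
```

Run:
```python
import cv2,numpy as np
a=cv2.imread("scene.png")[110:340,160:470];cv2.imwrite("pics/c.png",cv2.resize(a,(800,594),interpolation=cv2.INTER_CUBIC))
```

```text
(no output)
```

View pics/c.png

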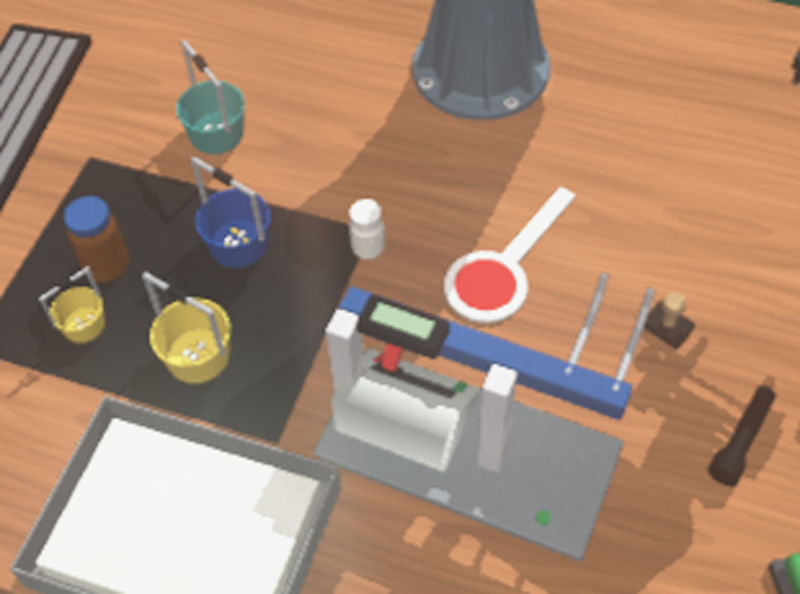

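The candidates in the crop are the large yellow pail at (190,325), a small yellow pail at (75,310) and a turquoise pail at (212,110). The large yellow one fits: it isn't turquoise, and it's the larger of the two yellows. It stands at about (0.632, -0.216). The lock knob is at (390,357) with its green mark at (460,387), and the prongs point towards the robot at (600,275) and (648,292).

Run:
```python
from h import *
B=[];Rd=[];Pr=[];Bs=[];Y=[];All=[]
for n in["scene","top"]:
    im=cv2.imread(n+".png");P=np.load(n+"P.npy");h=cv2.cvtColor(im,cv2.COLOR_BGR2HSV).astype(int)
    ok=~np.isnan(P[...,0])
    blue=ok&(abs(h[...,0]-110)<12)&(h[...,1]>120)&(P[...,0]>.5)&(P[...,1]>-.05)&(P[...,1]<.4)&(P[...,2]>.18)
    red=ok&((h[...,0]<8)|(h[...,0]>172))&(h[...,1]>150)&(P[...,0]>.5)&(P[...,1]>-.0)&(P[...,1]<.2)&(P[...,2]>.04)&(P[...,2]<.15)
    pr=ok&(P[...,0]>.42)&(P[...,0]<.63)&(P[...,1]>.2)&(P[...,1]<.4)&(P[...,2]>.19)&~blue
    bs=ok&(P[...,0]>.45)&(P[...,0]<.9)&(P[...,1]>-.1)&(P[...,1]<.45)&(abs(P[...,2]-.02)<.004)
    bar=ok&(P[...,0]>.55)&(P[...,0]<.72)&(P[...,1]>-.29)&(P[...,1]<-.14)&(P[...,2]>.14)
    for L,m in((B,blue),(Rd,red),(Pr,pr),(Bs,bs),(Y,bar)):L.append(P[m])
    for nm,m in(("blue",blue),("red",red),("prong",pr),("bar",bar)):
        p=P[m]; print(n,nm,len(p)); 
        if len(p):print(np.round(p.min(0),3),np.round(np.median(p,0),3),np.round(p.max(0),3))
for nm,L in(("base",Bs),("bar",Y)):
    p=np.vstack(L); r=cv2.minAreaRect(p[:,:2].astype(np.float32)*1000); print(nm,len(p),r)
p=np.vstack(B);t=p[p[:,2]>.217][:,:2];print("beamtop",len(t),cv2.minAreaRect((t*1000).astype(np.float32)))
print(np.round(np.vstack(Pr)[::4],3).tolist()); print(np.round(np.vstack(Rd),3).tolist())
```

```text
scene blue 45
[0.597 0.011 0.214] [0.612 0.021 0.221] [0.633 0.154 0.226]
scene red 42
[0.591 0.047 0.072] [0.602 0.057 0.09 ] [0.612 0.065 0.102]
scene prong 470
[0.495 0.2   0.202] [0.607 0.289 0.219] [0.63  0.354 0.246]
scene bar 98
[ 0.615 -0.269  0.14 ] [ 0.634 -0.21   0.157] [ 0.649 -0.161  0.164]
top blue 1205
[0.59  0.006 0.199] [0.617 0.191 0.221] [0.652 0.352 0.24 ]
top red 86
[0.571 0.031 0.041] [0.589 0.049 0.081] [0.613 0.067 0.113]
top prong 330
[0.498 0.201 0.19 ] [0.576 0.294 0.214] [0.628 0.354 0.245]
top bar 115
[ 0.612 -0.268  0.141] [ 0.628 -0.213  0.159] [ 0.646 -0.159  0.167]
base 4174 ((668.1182861328125, 162.40420532226562), (437.53277587890625, 536.2349243164062), 5.4798688888549805)
bar 213 ((630.8900146484375, -213.77432250976562), (111.53191375732422, 15.846732139587402), 74.35157775878906)
beamtop 1053 ((621.5147094726562, 178.95138549804688), (347.4848327636719, 37.00795364379883), 85.22975158691406)
[[0.5, 0.289, 0.243], [0.498, 0.292, 0.237], [0.507, 0.288, 0.236], [0.507, 0.289, 0.232], [0.509, 0.29, 0.229], [0.51, 0.293, 0.227], [0.51, 0.288, 0.219],
[... 6574 characters left out ...]
 0.038, 0.061], [0.591, 0.035, 0.062], [0.594, 0.031, 0.055], [0.589, 0.041, 0.056], [0.587, 0.038, 0.063], [0.59, 0.034, 0.054], [0.588, 0.031, 0.061], [0.585, 0.044, 0.056], [0.586, 0.041, 0.054], [0.587, 0.037, 0.053], [0.586, 0.034, 0.057], [0.588, 0.031, 0.052], [0.583, 0.044, 0.052], [0.584, 0.04, 0.048], [0.585, 0.037, 0.046], [0.584, 0.034, 0.05], [0.581, 0.043, 0.046], [0.581, 0.04, 0.047], [0.579, 0.036, 0.054], [0.58, 0.033, 0.052], [0.577, 0.043, 0.048], [0.577, 0.039, 0.048], [0.577, 0.036, 0.052], [0.578, 0.033, 0.047], [0.575, 0.042, 0.041], [0.574, 0.039, 0.047], [0.575, 0.036, 0.045], [0.575, 0.032, 0.047], [0.571, 0.042, 0.042], [0.571, 0.039, 0.045], [0.573, 0.032, 0.043]]
```

```bash
cat >> h.py <<'E'
import json
def plan(p,Rt,n,grip,s=None,p0=None,R0=None):
    """rows to bring TCP to p,Rt in n rows; returns end pose after rounding"""
    s=arm.sense()
    if p0 is None: p0=s["eef_pos"];R0=R.from_rotvec(s["eef_rot"])
    p0=np.array(p0,float)
    rows=[];c=p0.copy();Rc=R0
    for i in range(1,n+1):
        d=R0.inv()*Rt; Ri=R0*R.from_rotvec(d.as_rotvec()*i/n); pi=p0+(np.array(p)-p0)*i/n
        t=np.round(Rc.inv().apply(pi-c)/.6,3); a=np.round((Rc.inv()*Ri).as_rotvec()/np.radians(30),3)
        rows.append(dict(x=t[0],y=t[1],z=t[2],ax=a[0],ay=a[1],az=a[2],grip=grip))
        c=c+Rc.apply(t*.6);Rc=Rc*R.from_rotvec(a*np.radians(30))
    for k in range(0,n,5):print(json.dumps(rows[k:k+5]).replace(" ",""))
    return c,Rc
YAW=np.radians(-5.)
def Rlock(yaw=YAW,sgn=1):
    # tool z into panel, tool y along balance +-y
    z=np.array([np.sin(np.radians(40)),0,-np.cos(np.radians(40))]);y=np.array([0,sgn,0.]);x=np.cross(y,z)
    return R.from_euler("z",yaw)*R.from_matrix(np.c_[x,y,z])
def Rdown(a):
    # tool y at world angle a, z down
    y=np.array([np.cos(a),np.sin(a),0]);z=np.array([0,0,-1.]);return R.from_matrix(np.c_[np.cross(y,z),y,z])
E
python3 - <<'E'
from h import *
B=[]
for n in["scene","top"]:
    P=np.load(n+"P.npy").reshape(-1,3)
    B.append(P[(P[:,0]>.585)&(P[:,0]<.66)&(P[:,1]>.12)&(P[:,1]<.36)&(abs(P[:,2]-.221)<.004)])
p=np.vstack(B)
for lo,hi in((.13,.18),(.18,.23),(.23,.27),(.3,.335),(.335,.36)):
    q=p[(p[:,1]>lo)&(p[:,1]<hi)];print(lo,np.round(np.percentile(q[:,0],[1,5,50,95,99]),3))
s=arm.sense();R0=R.from_rotvec(s["eef_rot"]);print(R0.as_matrix().round(2))
for sg in(1,-1):print(sg,np.degrees((R0.inv()*Rlock(sgn=sg)).magnitude()))
sg=min((1,-1),key=lambda g:(R0.inv()*Rlock(sgn=g)).magnitude())
Rt=Rlock(sgn=sg);nrm=-Rt.as_matrix()[:,2];g=np.array([.596,.056,.089])
print(nrm); t=g+nrm*(.13-.019);print(t)
print(plan(t,Rt,10,88))
E
```

```text
0.13 [0.603 0.605 0.62  0.639 0.642]
0.18 [0.607 0.61  0.63  0.655 0.659]
0.23 [0.611 0.614 0.63  0.646 0.648]
0.3 [0.615 0.619 0.635 0.651 0.654]
0.335 [0.591 0.599 0.631 0.652 0.653]
[[-0.95  0.33  0.  ]
 [ 0.33  0.95  0.  ]
 [ 0.    0.   -1.  ]]
1 42.30633333981044
-1 166.7834970695967
[-0.64034161  0.05602263  0.76604444]
[0.52492208 0.06221851 0.17403093]
[{"x":-0.079,"y":-0.057,"z":0.011,"ax":-0.016,"ay":-0.133,"az":-0.045,"grip":88},{"x":-0.077,"y":-0.06,"z":0.016,"ax":-0.017,"ay":-0.132,"az":-0.045,"grip":88},{"x":-0.075,"y":-0.061,"z":0.02,"ax":-0.016,"ay":-0.133,"az":-0.045,"grip":88},{"x":-0.071,"y":-0.063,"z":0.025,"ax":-0.016,"ay":-0.133,"az":-0.045,"grip":88},{"x":-0.068,"y":-0.066,"z":0.029,"ax":-0.017,"ay":-0.132,"az":-0.045,"grip":88}]
[{"x":-0.064,"y":-0.067,"z":0.033,"ax":-0.016,"ay":-0.133,"az":-0.045,"grip":88},{"x":-0.06,"y":-0.068,"z":0.038,"ax":-0.016,"ay":-0.133,"az":-0.045,"grip":88},{"x":-0.056,"y":-0.071,"z":0.04,"ax":-0.017,"ay":-0.132,"az":-0.045,"grip":88},{"x":-0.051,"y":-0.072,"z":0.044,"ax":-0.016,"ay":-0.133,"az":-0.045,"grip":88},{"x":-0.046,"y":-0.073,"z":0.046,"ax":-0.017,"ay":-0.133,"az":-0.045,"grip":88}]
(array([0.52480846, 0.06241915, 0.17382853]), Rotation.from_matrix(array([[-7.62997325e-01,  8.68569380e-02,  6.40539581e-01],
                            [ 6.65769759e-02,  9.96220791e-01, -5.57820845e-02],
                            [-6.42963910e-01,  8.36069858e-05, -7.65896471e-01]])))
```

Call:
{"fn": "servo_tool", "kwargs": {
  "moves": [
    {"x": -0.079,"y": -0.057,"z": 0.011,"ax": -0.016,"ay": -0.133,"az": -0.045,"grip": 88},
    {"x": -0.077,"y": -0.06,"z": 0.016,"ax": -0.017,"ay": -0.132,"az": -0.045,"grip": 88},
    {"x": -0.075,"y": -0.061,"z": 0.02,"ax": -0.016,"ay": -0.133,"az": -0.045,"grip": 88},
    {"x": -0.071,"y": -0.063,"z": 0.025,"ax": -0.016,"ay": -0.133,"az": -0.045,"grip": 88},
    {"x": -0.068,"y": -0.066,"z": 0.029,"ax": -0.017,"ay": -0.132,"az": -0.045,"grip": 88}
  ]
}}

```text
t: 1.62
eef_pos: [0.3573, 0.3013, 0.2068]
eef_rot: [0.295, 2.774, -0.021]
ft_force: [1.2, 0.3, 0.8]
width: 0.998
finger_force: 0.0
```

Call:
{"fn": "servo_tool", "kwargs": {
  "moves": [
    {"x": -0.064,"y": -0.067,"z": 0.033,"ax": -0.016,"ay": -0.133,"az": -0.045,"grip": 88},
    {"x": -0.06,"y": -0.068,"z": 0.038,"ax": -0.016,"ay": -0.133,"az": -0.045,"grip": 88},
    {"x": -0.056,"y": -0.071,"z": 0.04,"ax": -0.017,"ay": -0.132,"az": -0.045,"grip": 88},
    {"x": -0.051,"y": -0.072,"z": 0.044,"ax": -0.016,"ay": -0.133,"az": -0.045,"grip": 60},
    {"x": -0.046,"y": -0.073,"z": 0.046,"ax": -0.017,"ay": -0.133,"az": -0.045,"grip": 60}
  ]
}}

```text
t: 2.25
eef_pos: [0.5186, 0.0728, 0.175]
eef_rot: [0.111, 2.456, -0.032]
ft_force: [0.3, 1.1, -0.4]
width: 0.796
finger_force: 0.0
```

Call:
{"fn": "servo_tool", "kwargs": {
  "moves": [
    {"grip": 60},
    {"grip": 60}
  ]
}}

```text
$.moves[0]: bad value
```

Run:
```python
from h import *
s=arm.sense();print(s["eef_pos"],s["t"]);print(R.from_rotvec(s["eef_rot"]).as_matrix().round(3))
im,d=arm.read_camera("wrist");P=cloud("wrist",d);np.save("wP.npy",P);cv2.imwrite("pics/w1.png",im[...,::-1])
h=cv2.cvtColor(im,cv2.COLOR_RGB2HSV).astype(int)
red=((h[...,0]<8)|(h[...,0]>172))&(h[...,1]>150)&(P[...,2]>.06)&(P[...,2]<.15)&(P[...,0]>.55)
ms=arm.masks_of("wrist","lock")
Rt=R.from_rotvec(s["eef_rot"])
for nm,m in[("red",red)]+[("mask",m["pixels"]) for m in ms]:
    p=P[m];p=p[~np.isnan(p[:,0])];q=Rlock(YAW).inv().apply(p-np.array([.596,.056,.089]))*1000
    print(nm,len(p),np.round(np.percentile(q,[1,5,50,95,99],axis=0),1).tolist())
```

```text
[0.51863209 0.07279335 0.17496919] 2.25
[[-0.772  0.088  0.629]
 [ 0.072  0.996 -0.052]
 [-0.632  0.005 -0.775]]
red 444 [[-10.8, -21.8, -16.1], [-4.7, -15.5, -15.7], [4.1, -3.8, -13.8], [8.3, 5.0, 21.4], [15.6, 5.9, 24.3]]
mask 844 [[-11.2, -17.3, -16.0], [-6.6, -15.4, -15.5], [6.4, -1.2, 9.6], [12.8, 11.8, 22.1], [13.9, 12.8, 25.0]]
```

View pics/w1.png

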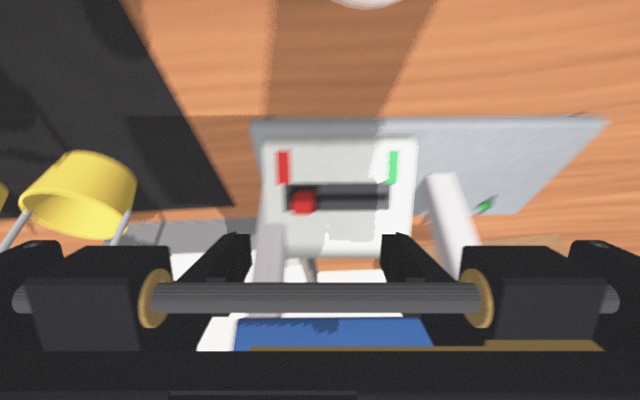

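The wrist view shows the red knob at (303,201) by the red mark (283,167), with the green mark at (393,167). Next I'll measure the knob's end face.

Run:
```python
from h import *
P=np.load("wP.npy");im=cv2.imread("pics/w1.png");h=cv2.cvtColor(im,cv2.COLOR_BGR2HSV).astype(int)
red=((h[...,0]<10)|(h[...,0]>170))&(h[...,1]>120);red[:, :288]=False; red[:185]=False;red[230:]=False
Q=np.stack([c for c in np.moveaxis((P-[.596,.056,.089])@Rlock(YAW).as_matrix(),-1,0)],-1)*1000
q=Q[red&~np.isnan(P[...,0])];f=q[q[:,2]<-8];print(len(q),len(f),np.round(np.percentile(f,[1,5,50,95,99],axis=0),1).tolist())
v,u=np.nonzero(red);print(u.min(),u.max(),v.min(),v.max())
# panel points: gray/white around
box=Q[150:240,270:410].reshape(-1,3);box=box[~np.isnan(box[:,0])];b=box[abs(box[:,2]-25)<12];print(len(b),b.mean(0))
A=np.c_[b[:,:2],np.ones(len(b))];print(np.linalg.lstsq(A,b[:,2],rcond=None)[0])
for v,u in((201,388),(201,290),(167,283),(167,393)):print(Q[v,u].round(1))
# beam/base direction: base near edge line in image
g=P[110:150,250:610]; zz=[]
for u in range(290,580,20):
    col=P[100:160,u]; k=np.nonzero(abs(col[:,2]-.02)<.005)[0]
    if len(k): zz.append(col[k[0]])
zz=np.array(zz);print(zz.round(3).tolist());print("edge ang",np.degrees(np.arctan(np.polyfit(zz[:,1],zz[:,0],1)[0])))
```

```text
516 316 [[-4.5, -11.0, -16.2], [-3.6, -10.2, -15.7], [2.9, -2.1, -14.5], [8.0, 5.9, -10.6], [8.3, 6.8, -8.8]]
290 316 190 212
11848 [ 2.55618136 32.6810103  25.35910086]
[2.83997185e-03 6.18535613e-03 2.51496977e+01]
[-5.1 81.9 26. ]
[ -4.8 -18.8  24.8]
[ 30.2 -24.9  24.5]
[30.1 84.4 25.2]
[[0.562, 0.041, 0.016], [0.563, 0.061, 0.015], [0.565, 0.08, 0.016], [0.567, 0.1, 0.016], [0.568, 0.12, 0.015], [0.568, 0.139, 0.015], [0.571, 0.159, 0.017], [0.571, 0.178, 0.017], [0.574, 0.198, 0.016], [0.576, 0.218, 0.015], [0.576, 0.237, 0.015], [0.579, 0.257, 0.016], [0.58, 0.277, 0.015], [0.582, 0.296, 0.016], [0.584, 0.316, 0.016]]
edge ang 4.61148391439777
```

Call:
{"fn": "servo_tool", "kwargs": {
  "moves": [
    {"x": 0,"y": 0,"z": 0,"ax": 0,"ay": 0,"az": 0,"grip": 60},
    {"x": 0,"y": 0,"z": 0,"ax": 0,"ay": 0,"az": 0,"grip": 60}
  ]
}}

```text
t: 2.6
eef_pos: [0.5175, 0.0762, 0.1748]
eef_rot: [0.109, 2.459, -0.029]
ft_force: [-0.2, 0.4, 0.1]
width: 0.679
finger_force: 0.0
```

```bash
sed -i 's/radians(-5.)/radians(-4.6)/' h.py
python3 - <<'E'
from h import *
Rt=Rlock();n=-Rt.as_matrix()[:,2];g=np.array([.596,.056,.089])+Rt.apply([.002,-.002,0]);print(g,Rt.as_rotvec())
s=arm.sense();print(s["eef_pos"],s["eef_rot"])
c,Rc=plan(g+n*.06,Rt,2,60)
plan(g-n*.016,Rt,5,60,p0=c,R0=Rc)
E
```

```text
[0.59431245 0.05412931 0.08771442] [ 0.09807354  2.44181794 -0.03569585]
[0.51752889 0.0762367  0.17482559] [ 0.10864529  2.45924197 -0.02935691]
[{"x":-0.004,"y":-0.013,"z":0.047,"ax":0.001,"ay":-0.017,"az":-0.008,"grip":60},{"x":-0.004,"y":-0.014,"z":0.048,"ax":0.002,"ay":-0.017,"az":-0.008,"grip":60}]
[{"x":-0.0,"y":0.0,"z":0.025,"ax":-0.0,"ay":-0.0,"az":-0.0,"grip":60},{"x":-0.0,"y":0.0,"z":0.026,"ax":-0.0,"ay":-0.0,"az":-0.0,"grip":60},{"x":-0.0,"y":0.0,"z":0.025,"ax":-0.0,"ay":-0.0,"az":-0.0,"grip":60},{"x":-0.0,"y":0.0,"z":0.025,"ax":-0.0,"ay":-0.0,"az":-0.0,"grip":60},{"x":-0.0,"y":0.0,"z":0.026,"ax":-0.0,"ay":-0.0,"az":-0.0,"grip":60}]
```

Call:
{"fn": "servo_tool", "kwargs": {
  "moves": [
    {"x": -0.004,"y": -0.013,"z": 0.047,"ax": 0.001,"ay": -0.017,"az": -0.008,"grip": 60},
    {"x": -0.004,"y": -0.014,"z": 0.048,"ax": 0.002,"ay": -0.017,"az": -0.008,"grip": 60},
    {"x": 0,"y": 0,"z": 0,"ax": 0,"ay": 0,"az": 0,"grip": 60}
  ]
}}

```text
t: 2.98
eef_pos: [0.5554, 0.0569, 0.1318]
eef_rot: [0.099, 2.445, -0.035]
ft_force: [-0.5, -0.2, 0.1]
width: 0.68
finger_force: 0.0
```

Run:
```python
from h import *
Rt=Rlock();n=-Rt.as_matrix()[:,2];g=np.array([.5943,.0541,.0877])
s=arm.sense();print((Rt.inv().apply(s["eef_pos"]-g)*1000).round(1))
plan(g-n*.016,Rt,5,60)
```

```text
[  1.6  -0.3 -58.8]
[{"x":-0.001,"y":0.0,"z":0.025,"ax":0.0,"ay":-0.001,"az":-0.0,"grip":60},{"x":-0.0,"y":0.0,"z":0.025,"ax":0.0,"ay":-0.002,"az":-0.0,"grip":60},{"x":-0.001,"y":0.0,"z":0.025,"ax":0.0,"ay":-0.001,"az":-0.001,"grip":60},{"x":-0.0,"y":0.0,"z":0.025,"ax":0.0,"ay":-0.002,"az":0.0,"grip":60},{"x":-0.001,"y":0.001,"z":0.025,"ax":0.0,"ay":-0.001,"az":-0.0,"grip":60}]
```

Call:
{"fn": "servo_tool", "kwargs": {
  "moves": [
    {"x": -0.001,"y": 0,"z": 0.025,"ax": 0,"ay": -0.001,"az": 0,"grip": 60},
    {"x": 0,"y": 0,"z": 0.025,"ax": 0,"ay": -0.002,"az": 0,"grip": 60},
    {"x": -0.001,"y": 0,"z": 0.025,"ax": 0,"ay": -0.001,"az": 0,"grip": 60},
    {"x": 0,"y": 0,"z": 0.025,"ax": 0,"ay": -0.002,"az": 0,"grip": 60},
    {"x": -0.001,"y": 0,"z": 0.025,"ax": 0,"ay": -0.001,"az": 0,"grip": 60}
  ]
}}

```text
t: 3.6
eef_pos: [0.6057, 0.0535, 0.0781]
eef_rot: [0.097, 2.437, -0.035]
ft_force: [0.3, 0.1, -0.3]
width: 0.681
finger_force: 0.0
```

Call:
{"fn": "servo_tool", "kwargs": {
  "moves": [
    {"x": 0,"y": 0,"z": 0,"ax": 0,"ay": 0,"az": 0,"grip": 8},
    {"x": 0,"y": 0,"z": 0,"ax": 0,"ay": 0,"az": 0,"grip": 8},
    {"x": 0,"y": 0,"z": 0,"ax": 0,"ay": 0,"az": 0,"grip": 8},
    {"x": 0,"y": 0,"z": 0,"ax": 0,"ay": 0,"az": 0,"grip": 8},
    {"x": 0,"y": 0,"z": 0,"ax": 0,"ay": 0,"az": 0,"grip": 8}
  ]
}}

```text
t: 4.22
eef_pos: [0.6056, 0.0519, 0.0777]
eef_rot: [0.099, 2.438, -0.037]
ft_force: [-5.5, 1.7, 7.4]
width: 0.224
finger_force: 30.0
```

Call:
{"fn": "servo_tool", "kwargs": {
  "moves": [
    {"x": 0,"y": 0.015,"z": 0,"ax": 0,"ay": 0,"az": 0,"grip": 8},
    {"x": 0,"y": 0.02,"z": 0,"ax": 0,"ay": 0,"az": 0,"grip": 8},
    {"x": 0,"y": 0.02,"z": 0,"ax": 0,"ay": 0,"az": 0,"grip": 8},
    {"x": 0,"y": 0.02,"z": 0,"ax": 0,"ay": 0,"az": 0,"grip": 8},
    {"x": 0,"y": 0.02,"z": 0,"ax": 0,"ay": 0,"az": 0,"grip": 8}
  ]
}}

```text
t: 4.85
eef_pos: [0.6103, 0.1082, 0.0777]
eef_rot: [0.101, 2.438, -0.038]
ft_force: [-7.3, -2.8, 8.0]
width: 0.224
finger_force: 30.0
```

Call:
{"fn": "servo_tool", "kwargs": {
  "moves": [
    {"x": 0,"y": 0.015,"z": 0,"ax": 0,"ay": 0,"az": 0,"grip": 8},
    {"x": 0,"y": 0.01,"z": 0,"ax": 0,"ay": 0,"az": 0,"grip": 8},
    {"x": 0,"y": 0.007,"z": 0,"ax": 0,"ay": 0,"az": 0,"grip": 8},
    {"x": 0,"y": 0.004,"z": 0,"ax": 0,"ay": 0,"az": 0,"grip": 8},
    {"x": 0,"y": 0,"z": 0,"ax": 0,"ay": 0,"az": 0,"grip": 8}
  ]
}}

```text
t: 5.48
eef_pos: [0.612, 0.1299, 0.0777]
eef_rot: [0.1, 2.437, -0.037]
ft_force: [-6.9, -0.3, 8.4]
width: 0.221
finger_force: 30.0
```

Call:
{"fn": "servo_tool", "kwargs": {
  "moves": [
    {"x": 0,"y": 0.003,"z": 0,"ax": 0,"ay": 0,"az": 0,"grip": 8},
    {"x": 0,"y": 0.003,"z": 0,"ax": 0,"ay": 0,"az": 0,"grip": 8},
    {"x": 0,"y": 0,"z": 0,"ax": 0,"ay": 0,"az": 0,"grip": 8}
  ]
}}

```text
t: 5.85
eef_pos: [0.6121, 0.1314, 0.0777]
eef_rot: [0.103, 2.439, -0.041]
ft_force: [-9.5, -9.3, 11.7]
width: 0.224
finger_force: 30.0
```

Call:
{"fn": "servo_tool", "kwargs": {
  "moves": [
    {"x": 0,"y": 0,"z": 0,"ax": 0,"ay": 0,"az": 0,"grip": 50},
    {"x": 0,"y": 0,"z": 0,"ax": 0,"ay": 0,"az": 0,"grip": 50},
    {"x": 0,"y": 0,"z": -0.03,"ax": 0,"ay": 0,"az": 0,"grip": 50},
    {"x": 0,"y": 0,"z": -0.07,"ax": 0,"ay": 0,"az": 0,"grip": 50},
    {"x": 0,"y": 0,"z": -0.1,"ax": 0,"ay": 0,"az": 0,"grip": 50}
  ]
}}

```text
t: 6.48
eef_pos: [0.534, 0.1399, 0.1682]
eef_rot: [0.1, 2.441, -0.037]
ft_force: [-0.0, -0.7, 0.8]
width: 0.567
finger_force: 0.0
```

Call:
{"fn": "servo_tool", "kwargs": {
  "moves": [
    {"x": 0,"y": 0,"z": 0,"ax": 0,"ay": 0,"az": 0,"grip": 60}
  ]
}}

```text
t: 6.6
eef_pos: [0.5359, 0.141, 0.1745]
eef_rot: [0.099, 2.428, -0.034]
ft_force: [0.0, 0.1, 0.2]
width: 0.653
finger_force: 0.0
```

Run:
```python
from h import *
im,d=arm.read_camera("wrist");P=cloud("wrist",d);cv2.imwrite("pics/w2.png",im[...,::-1])
h=cv2.cvtColor(im,cv2.COLOR_RGB2HSV).astype(int)
red=((h[...,0]<10)|(h[...,0]>170))&(h[...,1]>120)
Q=((P-[.5943,.0541,.0877])@Rlock(YAW).as_matrix())*1000
q=Q[red];q=q[(abs(q[:,0])<12)&(q[:,2]<0)&(q[:,2]>-30)&(q[:,1]>-30)&(q[:,1]<110)]
print(len(q),np.round(np.percentile(q,[1,5,50,95,99],axis=0),1).tolist())
s=arm.sense();print(s["eef_pos"],s["q"].round(2))
# precise seat: fit prongs
for n in["scene","top"]:
    Pn=np.load(n+"P.npy").reshape(-1,3);b=R.from_euler("z",YAW).inv().apply(Pn-[.5345,.317,.215])*1000
    for lo in(-45,12):
        m=(b[:,1]>lo)&(b[:,1]<lo+33)&(b[:,0]>-50)&(b[:,0]<70)&(abs(b[:,2]-5)<30);c=b[m]
        print(n,lo,len(c),"xmin",np.percentile(c[:,0],2).round(1),"ymed",np.median(c[:,1]).round(1),"ztop",np.percentile(c[:,2],98).round(1),[ (k,len(c[abs(c[:,0]-k)<4]),np.round(np.percentile(c[abs(c[:,0]-k)<4][:,2],85),1)) for k in range(-32,64,8) if (abs(c[:,0]-k)<4).any()])
```

```text
381 [[-2.0, 68.4, -15.8], [-1.5, 69.4, -15.4], [5.2, 77.9, -13.9], [9.5, 86.4, -3.3], [9.7, 87.3, -1.3]]
[0.53579839 0.1405164  0.17188898] [ 0.11 -0.1   2.22 -0.38  0.35 -1.07]
scene -45 114 xmin -31.7 ymed -28.7 ztop 26.5 [(-32, 5, np.float64(27.8)), (-24, 19, np.float64(23.3)), (-16, 12, np.float64(8.8)), (-8, 9, np.float64(1.4)), (0, 9, np.float64(-1.4)), (8, 7, np.float64(-4.8)), (16, 7, np.float64(-2.2)), (24, 6, np.float64(-2.6)), (32, 7, np.float64(-3.1)), (40, 9, np.float64(1.5)), (48, 6, np.float64(1.1)), (56, 6, np.float64(2.7))]
scene 12 116 xmin -30.1 ymed 27.0 ztop 26.8 [(-32, 8, np.float64(26.9)), (-24, 16, np.float64(20.9)), (-16, 13, np.float64(6.6)), (-8, 10, np.float64(-1.3)), (0, 9, np.float64(-3.6)), (8, 8, np.float64(-4.8)), (16, 7, np.float64(-2.8)), (24, 6, np.float64(-0.7)), (32, 8, np.float64(1.3)), (40, 8, np.float64(0.6)), (48, 7, np.float64(0.8)), (56, 7, np.float64(1.2))]
top -45 115 xmin -33.6 ymed -29.1 ztop 26.4 [(-32, 11, np.float64(27.0)), (-24, 6, np.float64(14.6)), (-16, 7, np.float64(5.4)), (-8, 8, np.float64(1.4)), (0, 8, np.float64(-4.6)), (8, 10, np.float64(-2.8)), (16, 7, np.float64(-4.1)), (24, 10, np.float64(-0.4)), (32, 10, np.float64(2.7)), (40, 8, np.float64(2.6)), (48, 9, np.float64(1.3)), (56, 9, np.float64(3.6))]
top 12 115 xmin -33.6 ymed 26.8 ztop 27.3 [(-32, 9, np.float64(28.1)), (-24, 6, np.float64(14.9)), (-16, 10, np.float64(5.6)), (-8, 6, np.float64(-0.4)), (0, 9, np.float64(-2.5)), (8, 8, np.float64(-1.4)), (16, 9, np.float64(-2.4)), (24, 9, np.float64(-2.1)), (32, 9, np.float64(-0.4)), (40, 10, np.float64(0.5)), (48, 8, np.float64(1.6)), (56, 9, np.float64(3.6))]
```

View pics/w2.png

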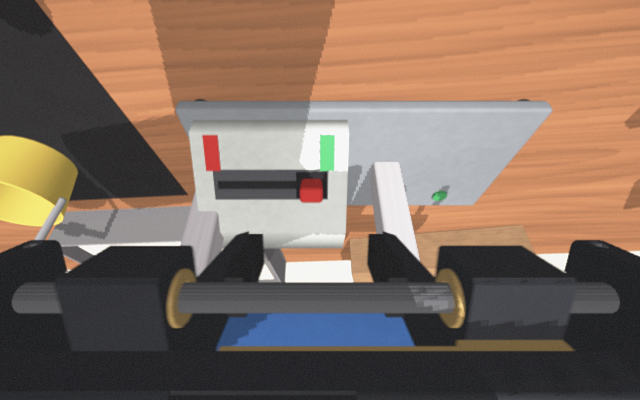

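The knob is now at (311,190), at the right end of the slot beside the green mark (327,152). Its travel measures 80 mm and the stop was felt. Next is the pail.

Run:
```python
from h import *
Rt=Rdown(np.radians(-15.6));s=arm.sense();R0=R.from_rotvec(s["eef_rot"])
d=(R0.inv()*Rt).as_rotvec();print(np.degrees(d))
Rm=R0*R.from_rotvec(d*5/14)
c,Rc=plan([.47,.07,.34],Rm,5,70)
plan([.615,-.21,.33],Rt,9,70,p0=c,R0=Rc)
```

```text
[35.58947176 29.27777725 96.20794632]
[{"x":-0.021,"y":-0.025,"z":-0.056,"ax":0.085,"ay":0.07,"az":0.229,"grip":70},{"x":-0.023,"y":-0.025,"z":-0.055,"ax":0.084,"ay":0.069,"az":0.229,"grip":70},{"x":-0.023,"y":-0.025,"z":-0.055,"ax":0.085,"ay":0.07,"az":0.229,"grip":70},{"x":-0.024,"y":-0.024,"z":-0.055,"ax":0.085,"ay":0.07,"az":0.229,"grip":70},{"x":-0.025,"y":-0.024,"z":-0.054,"ax":0.085,"ay":0.07,"az":0.229,"grip":70}]
[{"x":-0.049,"y":-0.022,"z":0.023,"ax":0.085,"ay":0.07,"az":0.229,"grip":70},{"x":-0.052,"y":-0.015,"z":0.022,"ax":0.084,"ay":0.069,"az":0.229,"grip":70},{"x":-0.054,"y":-0.008,"z":0.021,"ax":0.085,"ay":0.07,"az":0.229,"grip":70},{"x":-0.055,"y":-0.001,"z":0.018,"ax":0.085,"ay":0.07,"az":0.229,"grip":70},{"x":-0.056,"y":0.008,"z":0.017,"ax":0.084,"ay":0.07,"az":0.23,"grip":70}]
[{"x":-0.055,"y":0.014,"z":0.014,"ax":0.085,"ay":0.069,"az":0.229,"grip":70},{"x":-0.053,"y":0.021,"z":0.011,"ax":0.085,"ay":0.07,"az":0.229,"grip":70},{"x":-0.05,"y":0.029,"z":0.008,"ax":0.084,"ay":0.07,"az":0.229,"grip":70},{"x":-0.048,"y":0.034,"z":0.005,"ax":0.085,"ay":0.069,"az":0.229,"grip":70}]
```

Call:
{"fn": "servo_tool", "kwargs": {
  "moves": [
    {"x": -0.021,"y": -0.025,"z": -0.056,"ax": 0.085,"ay": 0.07,"az": 0.229,"grip": 70},
    {"x": -0.023,"y": -0.025,"z": -0.055,"ax": 0.084,"ay": 0.069,"az": 0.229,"grip": 70},
    {"x": -0.023,"y": -0.025,"z": -0.055,"ax": 0.085,"ay": 0.07,"az": 0.229,"grip": 70},
    {"x": -0.024,"y": -0.024,"z": -0.055,"ax": 0.085,"ay": 0.07,"az": 0.229,"grip": 70},
    {"x": -0.025,"y": -0.024,"z": -0.054,"ax": 0.085,"ay": 0.07,"az": 0.229,"grip": 70}
  ]
}}

```text
t: 7.28
eef_pos: [0.4701, 0.0688, 0.3362]
eef_rot: [0.968, 2.478, -0.034]
ft_force: [1.1, 0.7, -0.3]
width: 0.792
finger_force: 0.0
```

Run:
```python
from h import *
Rt=Rdown(np.radians(-15.6));s=arm.sense();print(s["q"].round(2))
plan([.615,-.21,.33],Rt,10,70)
```

```text
[ 0.03 -0.39  2.   -0.23  1.1  -0.74]
[{"x":-0.044,"y":-0.019,"z":0.02,"ax":0.074,"ay":0.062,"az":0.206,"grip":70},{"x":-0.047,"y":-0.014,"z":0.019,"ax":0.074,"ay":0.063,"az":0.205,"grip":70},{"x":-0.049,"y":-0.008,"z":0.018,"ax":0.074,"ay":0.062,"az":0.206,"grip":70},{"x":-0.049,"y":-0.002,"z":0.017,"ax":0.074,"ay":0.062,"az":0.205,"grip":70},{"x":-0.05,"y":0.004,"z":0.015,"ax":0.074,"ay":0.063,"az":0.206,"grip":70}]
[{"x":-0.05,"y":0.01,"z":0.012,"ax":0.074,"ay":0.062,"az":0.205,"grip":70},{"x":-0.049,"y":0.016,"z":0.011,"ax":0.073,"ay":0.062,"az":0.206,"grip":70},{"x":-0.047,"y":0.021,"z":0.009,"ax":0.074,"ay":0.063,"az":0.205,"grip":70},{"x":-0.045,"y":0.027,"z":0.006,"ax":0.074,"ay":0.062,"az":0.206,"grip":70},{"x":-0.042,"y":0.031,"z":0.004,"ax":0.074,"ay":0.062,"az":0.205,"grip":70}]
```

Call:
{"fn": "servo_tool", "kwargs": {
  "moves": [
    {"x": -0.044,"y": -0.019,"z": 0.02,"ax": 0.074,"ay": 0.062,"az": 0.206,"grip": 70},
    {"x": -0.047,"y": -0.014,"z": 0.019,"ax": 0.074,"ay": 0.063,"az": 0.205,"grip": 70},
    {"x": -0.049,"y": -0.008,"z": 0.018,"ax": 0.074,"ay": 0.062,"az": 0.206,"grip": 70},
    {"x": -0.049,"y": -0.002,"z": 0.017,"ax": 0.074,"ay": 0.062,"az": 0.205,"grip": 70},
    {"x": -0.05,"y": 0.004,"z": 0.015,"ax": 0.074,"ay": 0.063,"az": 0.206,"grip": 70}
  ]
}}

```text
t: 7.9
eef_pos: [0.544, -0.0711, 0.3312]
eef_rot: [1.754, 2.301, -0.018]
ft_force: [-0.2, 0.8, 0.5]
width: 0.794
finger_force: 0.0
```

Call:
{"fn": "servo_tool", "kwargs": {
  "moves": [
    {"x": -0.05,"y": 0.01,"z": 0.012,"ax": 0.074,"ay": 0.062,"az": 0.205,"grip": 70},
    {"x": -0.049,"y": 0.016,"z": 0.011,"ax": 0.073,"ay": 0.062,"az": 0.206,"grip": 70},
    {"x": -0.047,"y": 0.021,"z": 0.009,"ax": 0.074,"ay": 0.063,"az": 0.205,"grip": 70},
    {"x": -0.045,"y": 0.027,"z": 0.006,"ax": 0.074,"ay": 0.062,"az": 0.206,"grip": 70},
    {"x": -0.042,"y": 0.031,"z": 0.004,"ax": 0.074,"ay": 0.062,"az": 0.205,"grip": 70}
  ]
}}

```text
t: 8.52
eef_pos: [0.6171, -0.2107, 0.3279]
eef_rot: [-2.501, -1.898, -0.001]
ft_force: [1.2, 0.5, -0.3]
width: 0.793
finger_force: 0.0
```

Call:
{"fn": "servo_tool", "kwargs": {
  "moves": [
    {"x": 0,"y": 0,"z": 0,"ax": 0,"ay": 0,"az": 0,"grip": 70},
    {"x": 0,"y": 0,"z": 0,"ax": 0,"ay": 0,"az": 0,"grip": 70}
  ]
}}

```text
t: 8.78
eef_pos: [0.6162, -0.2088, 0.3291]
eef_rot: [2.497, 1.906, 0.002]
ft_force: [-0.4, -0.0, -0.3]
width: 0.799
finger_force: 0.0
```

Run:
```python
from h import *
s=arm.sense();print(s["eef_pos"],s["q"].round(2));print(R.from_rotvec(s["eef_rot"]).as_matrix().round(3))
im,d=arm.read_camera("wrist");P=cloud("wrist",d);np.save("wP3.npy",P);cv2.imwrite("pics/w3.png",im[...,::-1])
m=(P[...,2]>.147)&(P[...,2]<.17)&(P[...,0]>.57)&(P[...,0]<.7)&(P[...,1]>-.3)&(P[...,1]<-.13)
p=P[m];print(len(p),cv2.minAreaRect((p[:,:2]*1000).astype(np.float32)),np.percentile(p[:,2],[2,50,98]))
hv=cv2.cvtColor(im,cv2.COLOR_RGB2HSV)[...,2];q=P[m&(hv<60)]
if len(q):print("sleeve",len(q),cv2.minAreaRect((q[:,:2]*1000).astype(np.float32)),np.percentile(q[:,2],[2,50,98]))
v,u=np.nonzero(m);print(u.min(),u.max(),v.min(),v.max())
```

```text
[ 0.61622603 -0.20881086  0.32913712] [-0.51  0.29  1.29  0.    1.56 -0.24]
[[ 0.264  0.965  0.001]
 [ 0.965 -0.264  0.   ]
 [ 0.001  0.001 -1.   ]]
788 ((631.0648803710938, -212.33847045898438), (109.8935775756836, 11.259690284729004), 75.41452026367188) [0.1549956  0.15864137 0.16261987]
sleeve 155 ((631.1157836914062, -211.80458068847656), (26.23096466064453, 9.008042335510254), 75.51094055175781) [0.16017224 0.16153087 0.16291528]
325 335 132 228
```

View pics/w3.png

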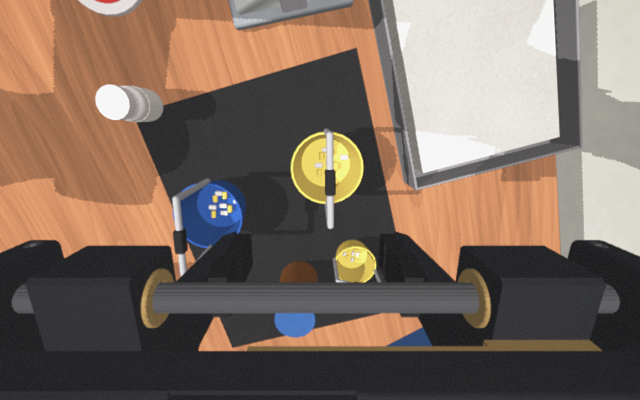

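The large yellow pail is at (327,167) with its sleeve at (330,182). The smaller yellow pail at (355,262) isn't the one. Descending onto the sleeve.

Run:
```python
from h import *
Rt=Rdown(np.radians(-14.6))
c,Rc=plan([.631,-.212,.216],Rt,3,60)
c,Rc=plan([.631,-.212,.137],Rt,4,60,p0=c,R0=Rc)
```

```text
[{"x":0.0,"y":0.008,"z":0.063,"ax":0.002,"ay":-0.0,"az":-0.007,"grip":60},{"x":0.0,"y":0.009,"z":0.064,"ax":0.001,"ay":-0.001,"az":-0.008,"grip":60},{"x":0.0,"y":0.008,"z":0.063,"ax":0.002,"ay":-0.0,"az":-0.007,"grip":60}]
[{"x":0.0,"y":0.0,"z":0.033,"ax":-0.0,"ay":-0.0,"az":0.0,"grip":60},{"x":0.0,"y":0.0,"z":0.033,"ax":-0.0,"ay":-0.0,"az":0.0,"grip":60},{"x":0.0,"y":0.0,"z":0.033,"ax":-0.0,"ay":-0.0,"az":0.0,"grip":60},{"x":0.0,"y":0.0,"z":0.033,"ax":-0.0,"ay":-0.0,"az":0.0,"grip":60}]
```

Call:
{"fn": "servo_tool", "kwargs": {
  "moves": [
    {"x": 0,"y": 0.008,"z": 0.063,"ax": 0.002,"ay": 0,"az": -0.007,"grip": 60},
    {"x": 0,"y": 0.009,"z": 0.064,"ax": 0.001,"ay": 0,"az": -0.008,"grip": 60},
    {"x": 0,"y": 0.008,"z": 0.063,"ax": 0.002,"ay": 0,"az": -0.007,"grip": 60},
    {"x": 0,"y": 0,"z": 0,"ax": 0,"ay": 0,"az": 0,"grip": 60}
  ]
}}

```text
t: 9.32
eef_pos: [0.6294, -0.2106, 0.2144]
eef_rot: [-2.481, -1.919, 0.002]
ft_force: [-1.0, -1.0, 1.2]
width: 0.679
finger_force: 0.0
```

Call:
{"fn": "servo_tool", "kwargs": {
  "moves": [
    {"x": 0,"y": 0,"z": 0.033,"ax": 0,"ay": 0,"az": 0,"grip": 60},
    {"x": 0,"y": 0,"z": 0.033,"ax": 0,"ay": 0,"az": 0,"grip": 60},
    {"x": 0,"y": 0,"z": 0.033,"ax": 0,"ay": 0,"az": 0,"grip": 60},
    {"x": 0,"y": 0,"z": 0.033,"ax": 0,"ay": 0,"az": 0,"grip": 60},
    {"x": 0,"y": 0,"z": 0,"ax": 0,"ay": 0,"az": 0,"grip": 50}
  ]
}}

```text
t: 9.95
eef_pos: [0.6301, -0.2121, 0.1358]
eef_rot: [-2.485, -1.918, 0.0]
ft_force: [-0.1, -0.1, -0.4]
width: 0.591
finger_force: 0.0
```

Call:
{"fn": "servo_tool", "kwargs": {
  "moves": [
    {"x": 0,"y": 0,"z": 0,"ax": 0,"ay": 0,"az": 0,"grip": 4},
    {"x": 0,"y": 0,"z": 0,"ax": 0,"ay": 0,"az": 0,"grip": 4},
    {"x": 0,"y": 0,"z": 0,"ax": 0,"ay": 0,"az": 0,"grip": 4},
    {"x": 0,"y": 0,"z": 0,"ax": 0,"ay": 0,"az": 0,"grip": 4},
    {"x": 0,"y": 0,"z": 0,"ax": 0,"ay": 0,"az": 0,"grip": 4}
  ]
}}

```text
t: 10.58
eef_pos: [0.6318, -0.213, 0.139]
eef_rot: [2.485, 1.918, 0.003]
ft_force: [1.1, -1.0, 1.2]
width: 0.13
finger_force: 30.0
```

Call:
{"fn": "servo_tool", "kwargs": {
  "moves": [
    {"x": 0,"y": 0,"z": -0.01,"ax": 0,"ay": 0,"az": 0,"grip": 4},
    {"x": 0,"y": 0,"z": -0.02,"ax": 0,"ay": 0,"az": 0,"grip": 4},
    {"x": 0,"y": 0,"z": -0.04,"ax": 0,"ay": 0,"az": 0,"grip": 4},
    {"x": 0,"y": 0,"z": -0.05,"ax": 0,"ay": 0,"az": 0,"grip": 4},
    {"x": 0,"y": 0,"z": -0.06,"ax": 0,"ay": 0,"az": 0,"grip": 4}
  ]
}}

```text
t: 11.2
eef_pos: [0.6309, -0.2125, 0.2476]
eef_rot: [2.486, 1.92, 0.002]
ft_force: [0.5, -0.8, -1.6]
width: 0.133
finger_force: 30.0
```

Call:
{"fn": "servo_tool", "kwargs": {
  "moves": [
    {"x": 0,"y": 0,"z": -0.06,"ax": 0,"ay": 0,"az": 0,"grip": 4},
    {"x": 0,"y": 0,"z": -0.06,"ax": 0,"ay": 0,"az": 0,"grip": 4},
    {"x": 0,"y": 0,"z": -0.04,"ax": 0,"ay": 0,"az": 0,"grip": 4},
    {"x": 0,"y": 0,"z": -0.02,"ax": 0,"ay": 0,"az": 0,"grip": 4},
    {"x": 0,"y": 0,"z": 0,"ax": 0,"ay": 0,"az": 0,"grip": 4}
  ]
}}

```text
t: 11.82
eef_pos: [0.6312, -0.2128, 0.3555]
eef_rot: [2.484, 1.918, 0.003]
ft_force: [-0.8, 1.0, -2.4]
width: 0.128
finger_force: 30.0
```

Run:
```python
from h import *
Rt=Rdown(np.radians(-4.6));s=arm.sense();R0=R.from_rotvec(s["eef_rot"]);d=(R0.inv()*Rt).as_rotvec();print(s["eef_pos"],np.degrees(d))
c,Rc=plan([.45,.05,.36],R0*R.from_rotvec(d/2),10,4)
plan([.410,.327,.36],Rt,10,4,p0=c,R0=Rc)
```

```text
[ 0.63122715 -0.2128335   0.35546048] [  0.20472381   0.0156262  -10.05841745]
[{"x":0.035,"y":-0.04,"z":-0.001,"ax":0.0,"ay":0.0,"az":-0.017,"grip":4},{"x":0.035,"y":-0.04,"z":-0.001,"ax":0.001,"ay":0.0,"az":-0.017,"grip":4},{"x":0.035,"y":-0.04,"z":-0.001,"ax":0.0,"ay":0.0,"az":-0.016,"grip":4},{"x":0.036,"y":-0.039,"z":-0.001,"ax":0.0,"ay":0.0,"az":-0.017,"grip":4},{"x":0.036,"y":-0.039,"z":-0.0,"ax":0.001,"ay":0.0,"az":-0.017,"grip":4}]
[{"x":0.037,"y":-0.039,"z":-0.001,"ax":0.0,"ay":0.0,"az":-0.017,"grip":4},{"x":0.036,"y":-0.039,"z":-0.001,"ax":0.0,"ay":0.0,"az":-0.016,"grip":4},{"x":0.038,"y":-0.038,"z":-0.001,"ax":0.001,"ay":0.0,"az":-0.017,"grip":4},{"x":0.037,"y":-0.037,"z":-0.001,"ax":0.0,"ay":0.0,"az":-0.017,"grip":4},{"x":0.038,"y":-0.038,"z":-0.001,"ax":0.0,"ay":0.0,"az":-0.017,"grip":4}]
[{"x":0.044,"y":-0.014,"z":-0.0,"ax":0.0,"ay":0.0,"az":-0.017,"grip":4},{"x":0.045,"y":-0.014,"z":-0.0,"ax":0.001,"ay":0.0,"az":-0.016,"grip":4},{"x":0.045,"y":-0.014,"z":-0.0,"ax":0.0,"ay":0.0,"az":-0.017,"grip":4},{"x":0.044,"y":-0.013,"z":-0.0,"ax":0.001,"ay":0.0,"az":-0.017,"grip":4},{"x":0.045,"y":-0.012,"z":-0.0,"ax":-0.0,"ay":0.0,"az":-0.017,"grip":4}]
[{"x":0.045,"y":-0.013,"z":0.0,"ax":0.0,"ay":0.0,"az":-0.016,"grip":4},{"x":0.045,"y":-0.012,"z":0.0,"ax":0.001,"ay":0.0,"az":-0.017,"grip":4},{"x":0.045,"y":-0.011,"z":0.0,"ax":0.0,"ay":0.0,"az":-0.017,"grip":4},{"x":0.046,"y":-0.011,"z":0.0,"ax":0.0,"ay":0.0,"az":-0.017,"grip":4},{"x":0.045,"y":-0.011,"z":0.0,"ax":0.001,"ay":0.001,"az":-0.016,"grip":4}]
```

Call:
{"fn": "servo_tool", "kwargs": {
  "moves": [
    {"x": 0.012,"y": -0.014,"z": 0,"ax": 0,"ay": 0,"az": -0.005,"grip": 4},
    {"x": 0.023,"y": -0.026,"z": 0,"ax": 0,"ay": 0,"az": -0.012,"grip": 4},
    {"x": 0.035,"y": -0.04,"z": -0.001,"ax": 0.001,"ay": 0,"az": -0.017,"grip": 4},
    {"x": 0.035,"y": -0.04,"z": -0.001,"ax": 0,"ay": 0,"az": -0.016,"grip": 4},
    {"x": 0.036,"y": -0.039,"z": -0.001,"ax": 0,"ay": 0,"az": -0.017,"grip": 4}
  ]
}}

```text
t: 12.45
eef_pos: [0.5571, -0.1062, 0.3546]
eef_rot: [-2.451, -1.963, -0.0]
ft_force: [-0.6, 0.3, -1.6]
width: 0.127
finger_force: 30.0
```

Call:
{"fn": "servo_tool", "kwargs": {
  "moves": [
    {"x": 0.036,"y": -0.039,"z": 0,"ax": 0.001,"ay": 0,"az": -0.017,"grip": 4},
    {"x": 0.037,"y": -0.039,"z": -0.001,"ax": 0,"ay": 0,"az": -0.017,"grip": 4},
    {"x": 0.036,"y": -0.039,"z": -0.001,"ax": 0,"ay": 0,"az": -0.016,"grip": 4},
    {"x": 0.038,"y": -0.038,"z": -0.001,"ax": 0.001,"ay": 0,"az": -0.017,"grip": 4},
    {"x": 0.037,"y": -0.037,"z": -0.001,"ax": 0,"ay": 0,"az": -0.017,"grip": 4}
  ]
}}

```text
t: 13.08
eef_pos: [0.4664, 0.025, 0.3571]
eef_rot: [-2.407, -2.016, 0.001]
ft_force: [0.2, 1.1, -1.4]
width: 0.128
finger_force: 30.0
```

Call:
{"fn": "servo_tool", "kwargs": {
  "moves": [
    {"x": 0.038,"y": -0.038,"z": -0.001,"ax": 0,"ay": 0,"az": -0.017,"grip": 4},
    {"x": 0.044,"y": -0.014,"z": 0,"ax": 0,"ay": 0,"az": -0.017,"grip": 4},
    {"x": 0.045,"y": -0.014,"z": 0,"ax": 0.001,"ay": 0,"az": -0.016,"grip": 4},
    {"x": 0.045,"y": -0.014,"z": 0,"ax": 0,"ay": 0,"az": -0.017,"grip": 4},
    {"x": 0.044,"y": -0.013,"z": 0,"ax": 0.001,"ay": 0,"az": -0.017,"grip": 4}
  ]
}}

```text
t: 13.7
eef_pos: [0.4321, 0.1618, 0.3578]
eef_rot: [-2.362, -2.069, 0.003]
ft_force: [0.6, -0.6, -2.2]
width: 0.13
finger_force: 30.0
```

Call:
{"fn": "servo_tool", "kwargs": {
  "moves": [
    {"x": 0.045,"y": -0.012,"z": 0,"ax": 0,"ay": 0,"az": -0.017,"grip": 4},
    {"x": 0.045,"y": -0.013,"z": 0,"ax": 0,"ay": 0,"az": -0.016,"grip": 4},
    {"x": 0.045,"y": -0.012,"z": 0,"ax": 0,"ay": 0,"az": -0.017,"grip": 4},
    {"x": 0.045,"y": -0.011,"z": 0,"ax": 0,"ay": 0,"az": -0.017,"grip": 4},
    {"x": 0.046,"y": -0.011,"z": 0,"ax": 0,"ay": 0,"az": -0.017,"grip": 4}
  ]
}}

```text
t: 14.32
eef_pos: [0.4126, 0.3003, 0.3578]
eef_rot: [-2.316, -2.121, 0.004]
ft_force: [0.2, 0.6, -1.7]
width: 0.13
finger_force: 30.0
```

Call:
{"fn": "servo_tool", "kwargs": {
  "moves": [
    {"x": 0.03,"y": -0.008,"z": 0,"ax": 0,"ay": 0,"az": -0.01,"grip": 4},
    {"x": 0.015,"y": -0.003,"z": 0,"ax": 0,"ay": 0,"az": -0.006,"grip": 4},
    {"x": 0,"y": 0,"z": 0,"ax": 0,"ay": 0,"az": 0,"grip": 4},
    {"x": 0,"y": 0,"z": 0,"ax": 0,"ay": 0,"az": 0,"grip": 4}
  ]
}}

```text
t: 14.82
eef_pos: [0.41, 0.3263, 0.3592]
eef_rot: [-2.31, -2.129, 0.001]
ft_force: [-0.4, 1.1, -2.3]
width: 0.129
finger_force: 30.0
```

Run:
```python
from h import *
s=arm.sense();print(s["eef_pos"],s["t"],s["width"])
im,d=arm.read_camera("scene");cv2.imwrite("pics/s4.png",cv2.resize(im[100:340,160:480,::-1],(800,600)))
for n in("scene","top"):
    if n=="top":im,d=arm.read_camera(n)
    P=cloud(n,d);h=cv2.cvtColor(im,cv2.COLOR_RGB2HSV).astype(int)
    y=(abs(h[...,0]-25)<6)&(h[...,1]>130)&(P[...,2]>.13)&(P[...,2]<.33)&(P[...,1]>.2)
    p=P[y];print(n,len(p),np.round(np.percentile(p,[2,50,98],axis=0),3).tolist() if len(p) else 0)
```

```text
[0.40995525 0.32634074 0.35915867] 14.825 0.12914116377903753
scene 794 [[0.364, 0.281, 0.22], [0.388, 0.326, 0.249], [0.458, 0.369, 0.284]]
top 318 [[0.367, 0.275, 0.22], [0.424, 0.307, 0.239], [0.456, 0.367, 0.288]]
```

View pics/s4.png

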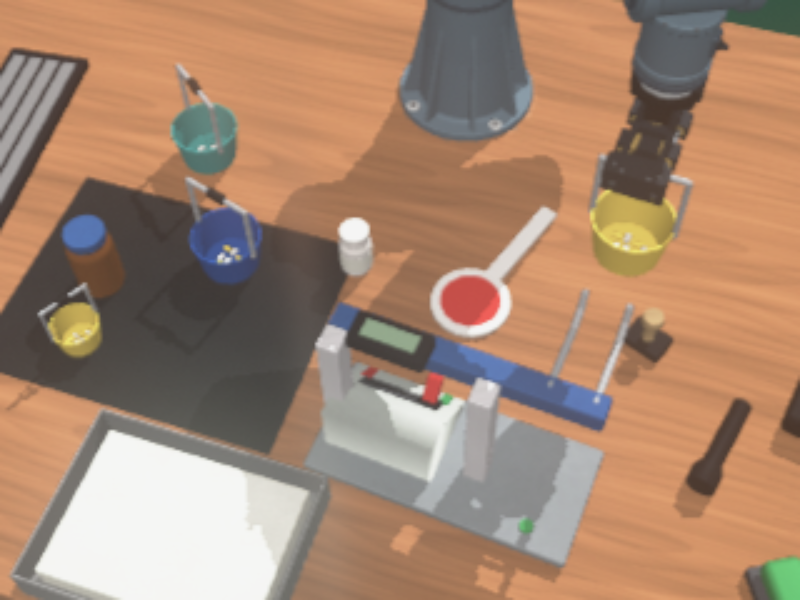

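The pail hangs level in the gripper at (632,228) and the lock knob sits by the green mark at (433,388). Next I'll lower it in front of the prongs and go in over the tips.

Call:
{"fn": "servo_tool", "kwargs": {
  "moves": [
    {"x": 0,"y": 0,"z": 0.017,"ax": 0,"ay": 0,"az": 0,"grip": 4},
    {"x": 0,"y": 0,"z": 0.04,"ax": 0,"ay": 0,"az": 0,"grip": 4},
    {"x": 0,"y": 0,"z": 0.06,"ax": 0,"ay": 0,"az": 0,"grip": 4},
    {"x": 0,"y": 0,"z": 0.045,"ax": 0,"ay": 0,"az": 0,"grip": 4},
    {"x": 0,"y": 0,"z": 0.025,"ax": 0,"ay": 0,"az": 0,"grip": 4}
  ]
}}

```text
t: 15.55
eef_pos: [0.4089, 0.3263, 0.2449]
eef_rot: [-2.308, -2.129, 0.004]
ft_force: [-0.1, 0.3, -2.9]
width: 0.131
finger_force: 30.0
```

Call:
{"fn": "servo_tool", "kwargs": {
  "moves": [
    {"x": 0,"y": 0,"z": 0,"ax": 0,"ay": 0,"az": 0,"grip": 4},
    {"x": 0,"y": 0,"z": 0,"ax": 0,"ay": 0,"az": 0,"grip": 4}
  ]
}}

```text
t: 15.8
eef_pos: [0.4105, 0.3273, 0.2482]
eef_rot: [2.309, 2.13, 0.003]
ft_force: [0.1, 0.4, -2.8]
width: 0.132
finger_force: 30.0
```

Run:
```python
from h import *
s=arm.sense();print(s["eef_pos"],s["t"]);Rm=R.from_rotvec(s["eef_rot"]).as_matrix();print(Rm.round(3))
Rb=R.from_euler("z",YAW);print("rel seat",(Rb.inv().apply(s["eef_pos"]-[.5345,.317,.215])*1000).round(1))
im,d=arm.read_camera("wrist");P=cloud("wrist",d);cv2.imwrite("pics/w5.png",im[...,::-1])
ps=[]
for n in("wrist","scene","top"):
    if n!="wrist":im,d=arm.read_camera(n);P=cloud(n,d)
    b=Rb.inv().apply(P.reshape(-1,3)-[.5345,.317,.215])*1000
    for lo in(-45,12):
        c=b[(b[:,1]>lo)&(b[:,1]<lo+33)&(b[:,0]>-45)&(b[:,0]<60)&(abs(b[:,2]-5)<30)]
        if len(c)>20:print(n,lo,len(c),"x2%",np.percentile(c[:,0],2).round(1),"ymed",np.median(c[:,1]).round(1),"z98",np.percentile(c[:,2],98).round(1))
    # bar of held pail
    c=b[(abs(b[:,1])<75)&(abs(b[:,0]+124)<25)&(b[:,2]>30)&(b[:,2]<60)&(abs(b[:,1])>22)]
    if len(c)>10:print("bar",n,len(c),np.round(np.median(c,0),1),"slope z/y, x/y",np.polyfit(c[:,1],c[:,2],1)[0].round(3),np.polyfit(c[:,1],c[:,0],1)[0].round(3))
```

```text
[0.41045796 0.32728768 0.24820946] 15.8
[[ 0.081  0.997  0.001]
 [ 0.997 -0.081  0.001]
 [ 0.001  0.001 -1.   ]]
rel seat [-124.5    0.3   33.2]
wrist -45 1539 x2% -29.0 ymed -23.8 z98 19.2
wrist 12 2319 x2% -35.5 ymed 30.6 z98 26.5
bar wrist 1783 [-125.9   33.3   51.4] slope z/y, x/y -0.008 -0.006
scene -45 104 x2% -30.5 ymed -28.6 z98 27.9
scene 12 106 x2% -31.1 ymed 27.1 z98 26.5
bar scene 49 [-123.8   35.6   48.3] slope z/y, x/y 0.029 0.001
top -45 102 x2% -34.1 ymed -29.2 z98 27.3
top 12 62 x2% 5.8 ymed 27.2 z98 5.0
bar top 29 [-126.9  -47.9   50.8] slope z/y, x/y 0.332 0.053
```

View pics/w5.png

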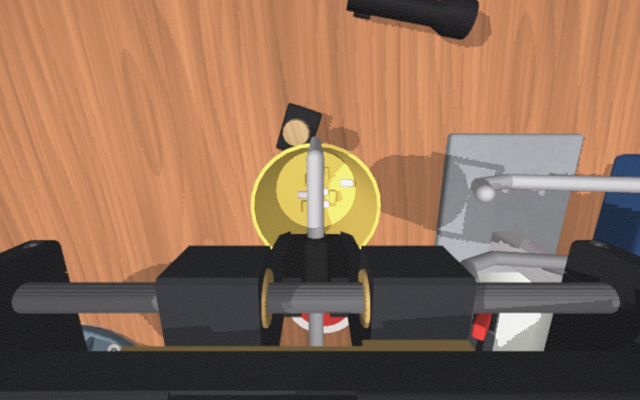

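The bar is level and square at (317,180), and the prong tips at (487,190) and (472,268) point at it. Its height clears the tips by about 15 mm. Going forward.

Call:
{"fn": "servo_tool", "kwargs": {
  "moves": [
    {"x": 0,"y": 0.01,"z": 0,"ax": 0,"ay": 0,"az": 0,"grip": 4},
    {"x": 0,"y": 0.02,"z": 0,"ax": 0,"ay": 0,"az": 0,"grip": 4},
    {"x": 0,"y": 0.03,"z": 0,"ax": 0,"ay": 0,"az": 0,"grip": 4},
    {"x": 0,"y": 0.035,"z": 0,"ax": 0,"ay": 0,"az": 0,"grip": 4},
    {"x": 0,"y": 0.035,"z": 0,"ax": 0,"ay": 0,"az": 0,"grip": 4}
  ]
}}

```text
t: 16.58
eef_pos: [0.4894, 0.3204, 0.2468]
eef_rot: [-2.309, -2.13, -0.0]
ft_force: [-0.3, 0.4, -1.4]
width: 0.132
finger_force: 30.0
```

Call:
{"fn": "servo_tool", "kwargs": {
  "moves": [
    {"x": 0,"y": 0.035,"z": 0,"ax": 0,"ay": 0,"az": 0,"grip": 4},
    {"x": 0,"y": 0.025,"z": 0,"ax": 0,"ay": 0,"az": 0,"grip": 4},
    {"x": 0,"y": 0.015,"z": 0,"ax": 0,"ay": 0,"az": 0,"grip": 4},
    {"x": 0,"y": 0.006,"z": 0,"ax": 0,"ay": 0,"az": 0,"grip": 4},
    {"x": 0,"y": 0,"z": 0,"ax": 0,"ay": 0,"az": 0,"grip": 4}
  ]
}}

```text
t: 17.2
eef_pos: [0.5358, 0.3169, 0.2469]
eef_rot: [-2.308, -2.13, 0.0]
ft_force: [0.3, 0.9, -1.5]
width: 0.134
finger_force: 30.0
```

Call:
{"fn": "servo_tool", "kwargs": {
  "moves": [
    {"x": 0,"y": 0,"z": 0.01,"ax": 0,"ay": 0,"az": 0,"grip": 4},
    {"x": 0,"y": 0,"z": 0.015,"ax": 0,"ay": 0,"az": 0,"grip": 4},
    {"x": 0,"y": 0,"z": 0.015,"ax": 0,"ay": 0,"az": 0,"grip": 4},
    {"x": 0,"y": 0,"z": 0.015,"ax": 0,"ay": 0,"az": 0,"grip": 4},
    {"x": 0,"y": 0,"z": 0.01,"ax": 0,"ay": 0,"az": 0,"grip": 4}
  ]
}}

```text
t: 17.82
eef_pos: [0.5356, 0.3168, 0.207]
eef_rot: [-2.308, -2.13, 0.002]
ft_force: [0.0, 0.4, -1.7]
width: 0.133
finger_force: 30.0
```

Call:
{"fn": "servo_tool", "kwargs": {
  "moves": [
    {"x": 0,"y": 0,"z": 0.003,"ax": 0,"ay": 0,"az": 0,"grip": 4},
    {"x": 0,"y": 0,"z": 0.003,"ax": 0,"ay": 0,"az": 0,"grip": 4},
    {"x": 0,"y": 0,"z": 0.003,"ax": 0,"ay": 0,"az": 0,"grip": 4},
    {"x": 0,"y": 0,"z": 0,"ax": 0,"ay": 0,"az": 0,"grip": 4}
  ]
}}

```text
t: 18.32
eef_pos: [0.5359, 0.3168, 0.2026]
eef_rot: [-2.309, -2.13, -0.0]
ft_force: [-0.4, 0.3, -1.6]
width: 0.131
finger_force: 30.0
```

Call:
{"fn": "servo_tool", "kwargs": {
  "moves": [
    {"x": 0,"y": 0,"z": 0.002,"ax": 0,"ay": 0,"az": 0,"grip": 4},
    {"x": 0,"y": 0,"z": 0.002,"ax": 0,"ay": 0,"az": 0,"grip": 4},
    {"x": 0,"y": 0,"z": 0,"ax": 0,"ay": 0,"az": 0,"grip": 4}
  ]
}}

```text
t: 18.7
eef_pos: [0.5358, 0.3168, 0.2001]
eef_rot: [-2.309, -2.13, 0.0]
ft_force: [0.4, 0.3, -2.0]
width: 0.134
finger_force: 30.0
```

Call:
{"fn": "servo_tool", "kwargs": {
  "moves": [
    {"x": 0,"y": 0,"z": 0.002,"ax": 0,"ay": 0,"az": 0,"grip": 4},
    {"x": 0,"y": 0,"z": 0,"ax": 0,"ay": 0,"az": 0,"grip": 4}
  ]
}}

```text
t: 18.95
eef_pos: [0.5362, 0.3169, 0.1994]
eef_rot: [-2.309, -2.13, -0.001]
ft_force: [-0.4, 0.1, 0.1]
width: 0.13
finger_force: 30.0
```

Call:
{"fn": "servo_tool", "kwargs": {
  "moves": [
    {"x": 0,"y": 0,"z": 0.002,"ax": 0,"ay": 0,"az": 0,"grip": 4},
    {"x": 0,"y": 0,"z": 0,"ax": 0,"ay": 0,"az": 0,"grip": 4}
  ]
}}

```text
t: 19.2
eef_pos: [0.5367, 0.317, 0.199]
eef_rot: [2.309, 2.13, 0.003]
ft_force: [-0.5, -1.1, 4.4]
width: 0.133
finger_force: 30.0
```

The prongs now carry the pail (force reversed to +4 N). Releasing gently and backing off upward.

Call:
{"fn": "servo_tool", "kwargs": {
  "moves": [
    {"x": 0,"y": 0,"z": 0,"ax": 0,"ay": 0,"az": 0,"grip": 14},
    {"x": 0,"y": 0,"z": 0,"ax": 0,"ay": 0,"az": 0,"grip": 24},
    {"x": 0,"y": 0,"z": 0,"ax": 0,"ay": 0,"az": 0,"grip": 40},
    {"x": 0,"y": 0,"z": 0,"ax": 0,"ay": 0,"az": 0,"grip": 44},
    {"x": 0,"y": 0,"z": 0,"ax": 0,"ay": 0,"az": 0,"grip": 44}
  ]
}}

```text
t: 19.82
eef_pos: [0.5359, 0.3169, 0.1977]
eef_rot: [-2.309, -2.13, 0.0]
ft_force: [-0.2, -0.9, -0.5]
width: 0.498
finger_force: 0.0
```

Call:
{"fn": "servo_tool", "kwargs": {
  "moves": [
    {"x": 0,"y": 0,"z": -0.02,"ax": 0,"ay": 0,"az": 0,"grip": 44},
    {"x": 0,"y": 0,"z": -0.04,"ax": 0,"ay": 0,"az": 0,"grip": 44},
    {"x": 0,"y": 0,"z": -0.08,"ax": 0,"ay": 0,"az": 0,"grip": 44},
    {"x": 0,"y": -0.02,"z": -0.08,"ax": 0,"ay": 0,"az": 0,"grip": 44},
    {"x": 0,"y": -0.06,"z": -0.06,"ax": 0,"ay": 0,"az": 0,"grip": 44}
  ]
}}

```text
t: 20.45
eef_pos: [0.4889, 0.3204, 0.369]
eef_rot: [2.31, 2.128, 0.005]
ft_force: [0.6, 0.2, 0.6]
width: 0.501
finger_force: 0.0
```

Call:
{"fn": "servo_tool", "kwargs": {
  "moves": [
    {"x": 0,"y": -0.08,"z": 0,"ax": 0,"ay": 0,"az": 0,"grip": 44},
    {"x": 0,"y": -0.08,"z": 0,"ax": 0,"ay": 0,"az": 0,"grip": 44},
    {"x": 0,"y": 0,"z": 0,"ax": 0,"ay": 0,"az": 0,"grip": 44},
    {"x": 0,"y": 0,"z": 0,"ax": 0,"ay": 0,"az": 0,"grip": 44},
    {"x": 0,"y": 0,"z": 0,"ax": 0,"ay": 0,"az": 0,"grip": 44}
  ]
}}

```text
t: 21.08
eef_pos: [0.3935, 0.3282, 0.3659]
eef_rot: [-2.31, -2.129, -0.0]
ft_force: [-0.4, 0.3, 0.3]
width: 0.498
finger_force: 0.0
```

Run:
```python
from h import *
Rb=R.from_euler("z",YAW);Rl=Rlock()
im,d=arm.read_camera("scene");cv2.imwrite("pics/s6.png",cv2.resize(im[100:340,160:480,::-1],(800,600)))
for k in range(3):
  for n in("scene","top"):
    im,d=arm.read_camera(n);P=cloud(n,d);h=cv2.cvtColor(im,cv2.COLOR_RGB2HSV).astype(int)
    y=(abs(h[...,0]-25)<6)&(h[...,1]>130)&(P[...,2]>.04)&(P[...,2]<.15)&(P[...,1]>.2)&(P[...,0]>.45)
    b=Rb.inv().apply(P[y]-[.5345,.317,.215])*1000
    print(n,len(b),np.round(np.percentile(b,[2,50,98],axis=0),1).tolist())
    b=Rb.inv().apply(P.reshape(-1,3)-[.5345,.317,.215])*1000
    c=b[(abs(b[:,1])<60)&(abs(b[:,0])<22)&(b[:,2]>-5)&(b[:,2]<18)&(abs(abs(b[:,1])-28)>8)]
    print(" bar",len(c),np.round(np.median(c,0),1))
    r=((h[...,0]<10)|(h[...,0]>170))&(h[...,1]>130);q=Rl.inv().apply(P[r]-[.5943,.0541,.0877])*1000
    q=q[(abs(q[:,0])<15)&(abs(q[:,2])<22)&(q[:,1]>40)&(q[:,1]<110)];print(" knob",len(q),np.round(np.percentile(q,[5,50,95],axis=0),1).tolist() if len(q) else 0)
print(arm.sense()["t"])
```

```text
scene 354 [[-48.8, -35.5, -155.7], [-34.7, -2.9, -130.4], [9.0, 44.0, -90.2]]
 bar 88 [ 3.6 -1.2  3.7]
 knob 65 [[-10.6, 68.8, -16.2], [-5.2, 78.3, -1.7], [1.3, 85.8, 17.2]]
top 631 [[-48.9, -46.1, -156.5], [-1.7, 9.8, -144.7], [45.7, 45.7, -87.7]]
 bar 69 [-0.7 -7.5  4.7]
 knob 50 [[-8.3, 67.8, -19.7], [-5.5, 76.2, -9.3], [3.0, 86.2, 18.4]]
scene 356 [[-48.6, -46.4, -156.8], [-34.5, -2.9, -131.5], [10.8, 44.0, -89.6]]
 bar 90 [ 3.4 -2.1  2.8]
 knob 64 [[-9.7, 69.9, -16.6], [-5.2, 78.2, -2.1], [-0.1, 85.5, 17.2]]
top 633 [[-48.7, -45.7, -156.5], [-1.8, 10.5, -144.4], [45.1, 45.6, -87.7]]
 bar 68 [-0.8 -6.7  4.1]
 knob 51 [[-8.4, 68.0, -20.3], [-5.0, 76.8, -6.0], [1.3, 86.6, 20.2]]
scene 354 [[-48.9, -45.7, -155.0], [-34.3, -3.0, -130.4], [11.8, 44.0, -91.1]]
 bar 91 [ 3.6 -2.8  2.1]
 knob 64 [[-9.5, 69.8, -16.4], [-5.6, 78.6, -2.7], [2.0, 86.0, 17.8]]
top 635 [[-48.8, -46.1, -156.8], [-1.7, 10.1, -144.3], [44.8, 46.1, -88.0]]
 bar 74 [-0.9 -8.5  4.5]
 knob 54 [[-9.1, 67.9, -20.0], [-5.5, 76.5, -6.0], [3.0, 86.1, 19.4]]
21.425
```

View pics/s6.png

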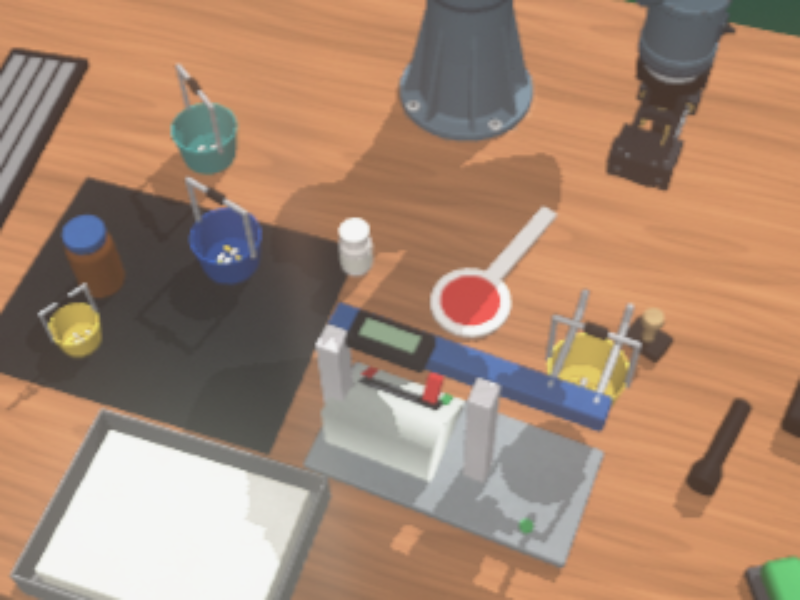

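The pail hangs still from both prongs: its bar is at about (597,330), its sleeve sits between them, and its readings stay the same over three looks. The knob is still at the green mark (433,388), and the other things look where they were.

```bash
python3 -c "
from plant import arm
print(arm.hand_in())"
```

```text
the job is handed in; nothing more can be done
None
```

I slid the lock knob about 80 mm to its end stop at the green mark, then hung the yellow pail on both prongs, where it hangs still with the gripper clear, and handed the job in at about 21 s; no verdict came back.

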